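Open the dust duct marked with two dots and start the extractor

TASK

On the grey dust-extraction drum, push the selector's upright tab round until it points squarely at the label with two dots, then press the start button (the small button, not the large stop button) right down and let it go. Only push with the fingertips: do not pinch the tab or force it, do not press start before the selector is set, do not press the stop button, and leave the other things on the bench where they are. Finish with the selector still on two dots and the hand clear.

Things in the scene. Friction and masses are not known exactly. Their poses are not given: they have to be found in the camera images.
- manifold: grey fixed drum, 224 mm across (foot flange 244 mm) and 60 mm tall, four steel duct stubs on its side reaching 137 mm from its axis. Origin: centre of its underside on the bench; the selector's axis is the vertical through it. Its -x axis points at the off mark, a small dark bar.
- selector (a joint): angle of the selector, rad, 0 with the tab at the off mark (towards the drum's -x), growing counter-clockwise seen from above, stops at -2.25 and 2.25. Starts within 0.45 of 0, that is near off. No clicks and no spring: friction (about 0.2 N m, 3 to 4 N at the tab) holds it wherever it is left.
- tab (a point): point at the top edge of the selector's tab, 60 mm from the selector's axis, in the middle of the tab's thickness, 110 mm above the bench. The aluminium tab is an upright fin 12 mm thick running straight out from 12 to 75 mm from the axis, from 66 to 110 mm above the bench. The round hub at its foot is 68 mm across and reaches 84 mm above the bench with its centre bolt (78 mm elsewhere).
- aim (a point): point that the tab points at: in line with the tab, 90 mm from the axis, just above the drum's top (at label height).
- label_one: white round label, 34 mm across and 3 mm thick, clipped flat on top of the drum, with one black dot on it. Origin: its centre, at the level of the drum's top (z = 60 mm), 90 mm from the selector's axis; takes any of the four label places (joint values -1.92, -1.05, 1.05, 1.92).
- label_two: white round label, 34 mm across and 3 mm thick, clipped flat on top of the drum, with two black dots side by side on it. Origin: its centre, at the level of the drum's top (z = 60 mm), 90 mm from the selector's axis; takes any of the four label places (joint values -1.92, -1.05, 1.05, 1.92).
- label_three: white round label, 34 mm across and 3 mm thick, clipped flat on top of the drum, with three black dots in a triangle on it. Origin: its centre, at the level of the drum's top (z = 60 mm), 90 mm from the selector's axis; takes any of the four label places (joint values -1.92, -1.05, 1.05, 1.92).
- label_four: white round label, 34 mm across and 3 mm thick, clipped flat on top of the drum, with four black dots in a square on it. Origin: its centre, at the level of the drum's top (z = 60 mm), 90 mm from the selector's axis; takes any of the four label places (joint values -1.92, -1.05, 1.05, 1.92).
- start_top (a point): centre of the top of the start button: the small round dark button, 24 mm across, on top of a grey box (65 x 65 mm, 42 mm tall) of its own, fixed on the bench, its top 60 mm above the bench. Pressed straight down; travel 6 mm, 5 N at the bottom; springs back.
- start (a joint): travel of the start button, m: 0 released, 0.006 fully down.
- stop_top (a point): centre of the top of the stop button: the large round dark button, 46 mm across, on top of a like grey box, also 60 mm above the bench. The two boxes may stand either way round.
- stop (a joint): travel of the stop button, m: 0 released, 0.006 fully down.
- screwdriver: wooden-handled screwdriver lying between the drum and the button boxes (loose; leave alone). Origin: under the middle of its length or width, at bench level.
- dowel: upright dowel offcut, 22 mm across, 45 mm tall, standing between the two button boxes (loose; leave alone). Origin: under the middle of its length or width, at bench level.
- board: dark board, 80 x 170 x 28 mm, beyond the drum (loose; leave alone). Origin: under the middle of its length or width, at bench level.
- offcut: wooden offcut, 60 x 90 x 35 mm, to the left of the drum (loose; leave alone). Origin: under the middle of its length or width, at bench level.
- can: can, 60 mm across, 120 mm tall, far right (loose; leave alone). Origin: under the middle of its length or width, at bench level.
- hammer: hammer lying to the left of the drum (loose; leave alone). Origin: under the middle of its length or width, at bench level.
- bowl: shallow earthenware bowl, 110 mm across, 45 mm tall, far right (loose; leave alone). Origin: under the middle of its length or width, at bench level.
- bitcase: flat wooden tray of drill bits, 70 x 130 mm, far left (loose; leave alone). Origin: under the middle of its length or width, at bench level.

How it is judged:
By the outcome, as a careful person would: the job done as asked, in the order asked, and still so for the second after the job is handed in, with the robot touching nothing.
It also fails if it takes over 51 s, if anything falls off the work surface, if the arm or the gripper's body presses on something with over 40 N, if the wrist force passes 120 N, or if a joint passes its speed limit or range.

ROBOT

A 7-joint arm with a two-finger parallel gripper is mounted at the origin on the work surface. World frame = base frame: x ahead of the robot, y to its left, z up, the work surface at z = 0. Lengths are in m, angles in rad, forces in N, time in s.
With the tool pointing down it reaches from about 0.4 to 0.875 m from the base axis. Payload 6.5 kg.
Tool frame: the origin (TCP) lies at the very end of the fingers, on their centre line; the grasp point (between the pads) lies 19 mm behind it (ctrl.grip_point_offset is the distance from the TCP to the grasp point, in m); z points along the fingers, x is the direction in which the jaws open and shut, and the axes are right-handed (so a half turn about z gives the same grasp; the last joint's range is limited). The gripper opens to 88 mm and grips with 3 to 60 N. Pads are 18 mm wide; open, the fingers measure 123 mm over their backs; the gripper's body (75 mm by 187 mm) begins 45 mm behind the grasp point.
Start: joints at [1.06, 0.536, -0.004, 1.538, 0.003, 1.067, -0.071], TCP at [0.28, -0.587, 0.239] pointing down, gripper open.
Joint ranges: [-2.7, 2.7], [-0.37, 2.16], [-1.27, 1.26], [0.24, 2.4], [-1.31, 4.45], [0.19, 1.91], [-2.76, 2.76]. Speed limits (rad/s): [2.39, 2.39, 3.14, 3.14, 3.14, 3.14, 3.14].

INTERFACE

Orientations are given as a unit quaternion [w, x, y, z].
In Python, from workcell import ctrl gives the robot as it stands. The module is installed in compiled form; this text tells all that it offers.
- The arm moves only by the tool arm_command, never from a script. Its argument "rows" is a list that holds one entry, the list of rows, each a list of 7 numbers: the shift along the tool's x, y, z in cm, then the turn, a rotation vector about the tool's x, y, z in degrees, then the finger opening in cm, from 0 to 8.81. A call has exactly 10 rows; each row is the pose to reach, as a shift and turn from the pose commanded when the call began, along the tool's axes at that moment; what a row does not reach only later rows make up. A row lasts 1/8 s, in which the tool goes at most 62.5 mm and 10.7 degrees, less where a joint would pass 70% of its speed; a pose out of reach is approached as far as the arm can. A call with a gripper value outside its range is refused whole. The fingers move at their own pace and stop on an object; "grip_force" is the grip in N (left out, the last holds). Time passes only in rows, so rows that repeat a pose let the fingers close, or fill a call up. It gives the time, the measured TCP pose, the force and the opening at its end, in the units of the state.
- ctrl.get_state(): the state, without advancing time (a new reading comes with each control period).
- ctrl.capture(name): name is "scene" or "side" or "wrist"; returns the picture (384x512x3 uint8, blue, green, red); there is no depth.
- ctrl.camera_model(name): a dict with "camera_matrix" (3x3 intrinsics, pixels), "R" (3x3) and "t" (3): a world point X has camera coordinates R X + t; the wrist camera has in their place "hand_eye" (4x4, takes a point from camera to tool coordinates, whose origin is the TCP and whose axes are the tool frame's). Camera axes: x right, y down, z forward; pixel columns grow to the right and rows downward; lengths in m; the calibration is good to about 2 mm. A picture is of the moment at which its call begins: read the wrist's pose just before it. camera_model takes no time and is no camera call.
- ctrl.finish_job(): hands the job in, once; it reports no verdict.
The state is a dict: "clock": time; "qpos": joint angles; "joint_velocities": joint speeds; "joint_efforts": joint torques, N m; "tool_pos": TCP position; "tool_rot": TCP orientation; "force": force on the tool from outside, world axes, zero at the start; "wrist_torque": the same for the moment, N m; "gripper_width": opening from 0.0 (shut) to 1.0 (fully open).
Only numpy, scipy, OpenCV 4.12 (cv2) and the standard library are available. Lean on these libraries where they do the work, as an engineer would, in place of code of your own. Each camera call takes 0.05 s, during which the arm holds its last target.

## Working session

There is one attempt and no reset: what is moved stays moved. The work goes in short steps, Python scripts to look and compute and a tool call to move; the robot and the scene stay as the last step left them, time stands still between calls to the robot, and variables do not carry over. Pictures are saved under pics/ and viewed, and the job is handed in when it is done.

Besides the shell and the picture viewer there is one more tool, called as name(argument=value, ...) on one line, values as JSON. arm_command: Moves the arm, as the interface text tells. Its arguments: {"type":"object","properties":{"rows":{"type":"array","items":{"type":"array","items":{"type":"array","items":{"type":"number"}}}},"grip_force":{"type":"number"}},"required":["rows"]}

```bash
mkdir -p pics
python3 - <<'E'
from workcell import ctrl
import cv2,numpy as np
s=ctrl.get_state();print(s)
for n in ("scene","side","wrist"):
    im=ctrl.capture(n);cv2.imwrite(f"pics/{n}0.png",im)
    print(n,ctrl.camera_model(n))
E
```

```text
{'clock': 0.0, 'qpos': array([ 1.05975876,  0.53715862, -0.00444633,  1.53886012,  0.00259349,
        1.06728589, -0.07120171]), 'joint_velocities': array([-0.00048533,  0.000205  ,  0.00043605,  0.00125315, -0.00040637,
        0.00092669, -0.0020846 ]), 'joint_efforts': array([ 4.08413389e-04, -5.70989478e+01,  9.90730114e-01, -2.51605868e+01,
       -5.63648797e-02,  1.78513967e-02,  1.46996795e-04]), 'tool_pos': array([ 0.27943136, -0.58619755,  0.23784896]), 'tool_rot': array([-4.05303623e-04,  8.45688101e-01, -5.33676782e-01, -7.50674531e-04]), 'force': array([0.74462631, 0.78405203, 0.69399818]), 'wrist_torque': array([-0.04306112, -0.03133192,  0.05095378]), 'gripper_width': 0.9973067831949297}
scene {'camera_matrix': array([[414.68930115,   0.        , 252.3244484 ],
       [  0.        , 414.68930115, 190.26365976],
       [  0.        ,   0.        ,   1.        ]]), 'R': array([[ 0.79156139,  0.61075204,  0.02031049],
       [ 0.3770035 , -0.46191573, -0.80280896],
       [-0.48093548,  0.6431297 , -0.59589031]]), 't': array([-0.51341087, -0.09439997,  1.61218013])}
side
[... 207 characters left out ...]
3217, -0.0122097 ],
       [-0.23996279,  0.60613946, -0.75829599],
       [ 0.2964876 , -0.69803796, -0.65179607]]), 't': array([0.57041744, 0.19434362, 0.82233635])}
wrist {'camera_matrix': array([[307.44173162,   0.        , 258.09620126],
       [  0.        , 307.44173162, 191.65778313],
       [  0.        ,   0.        ,   1.        ]]), 'hand_eye': array([[ 9.99998556e-01, -1.67073453e-03, -3.12265950e-04,
         1.17121343e-04],
       [ 1.69151946e-03,  9.60299357e-01,  2.78966455e-01,
        -7.12878388e-02],
       [-1.66210097e-04, -2.78966580e-01,  9.60300796e-01,
        -1.46943426e-01],
       [ 0.00000000e+00,  0.00000000e+00,  0.00000000e+00,
         1.00000000e+00]])}
```

View pics/scene0.png

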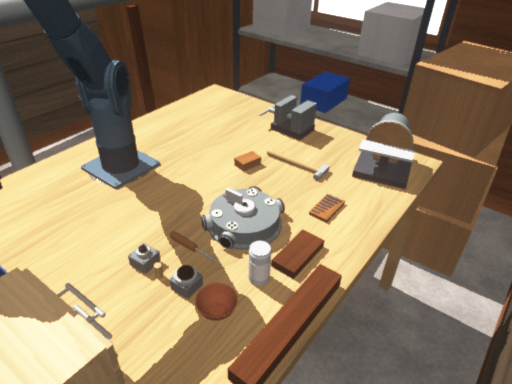

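View pics/side0.png

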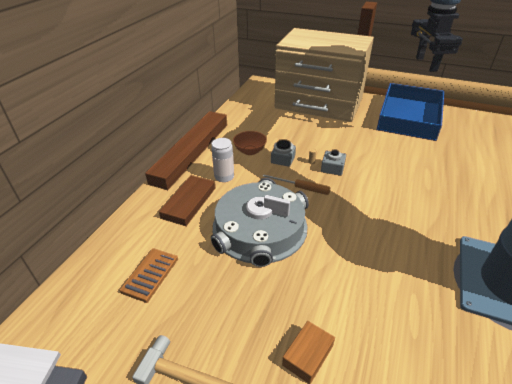

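View pics/wrist0.png

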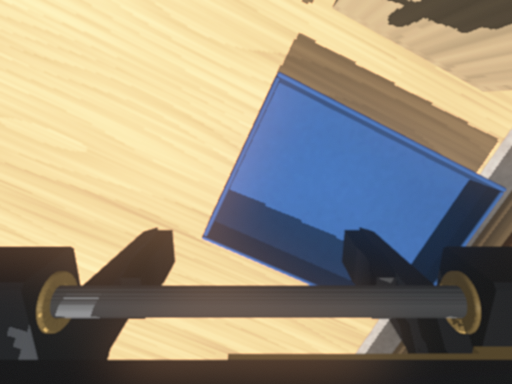

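Run:
```python
import cv2,numpy as np
a=cv2.imread('pics/scene0.png')[170:300,120:300];b=cv2.imread('pics/side0.png')[130:275,200:350]
cv2.imwrite('pics/sceneZ.png',cv2.resize(a,None,fx=4.4,fy=4.4,interpolation=cv2.INTER_CUBIC))
cv2.imwrite('pics/sideZ.png',cv2.resize(b,None,fx=4,fy=4,interpolation=cv2.INTER_CUBIC))
```

```text
(no output)
```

View pics/sceneZ.png

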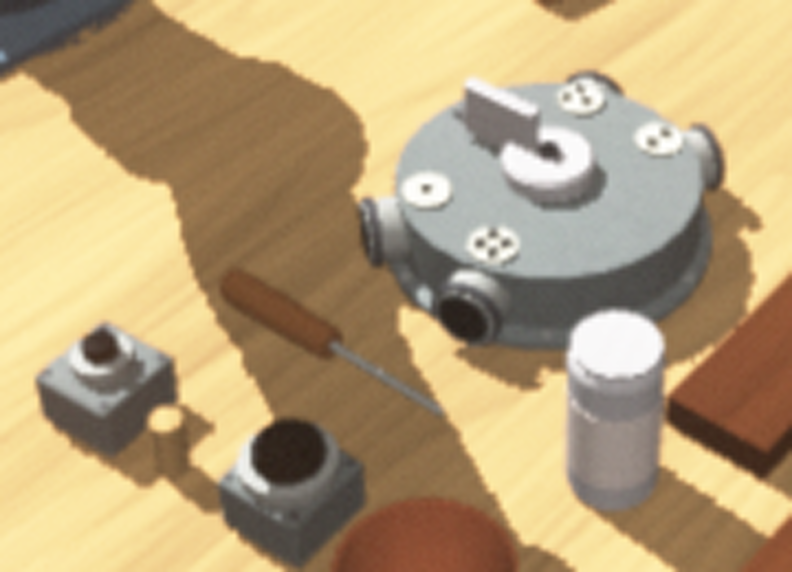

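View pics/sideZ.png

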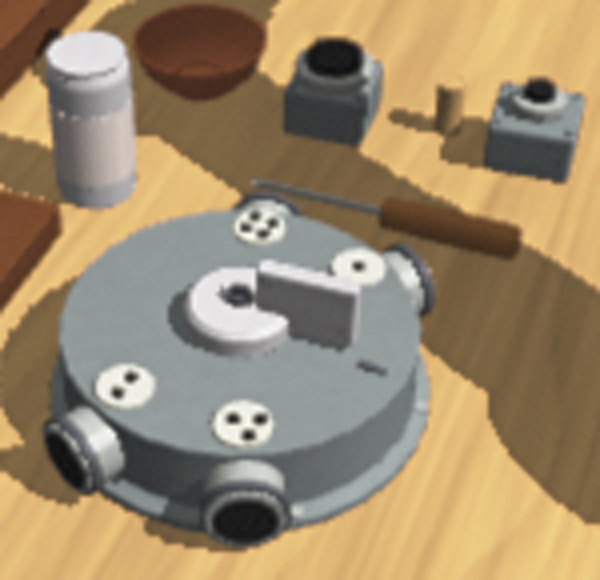

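```bash
cat > h.py <<'E'
import numpy as np,cv2
from workcell import ctrl
M={n:ctrl.camera_model(n) for n in("scene","side")}
def ray(n,p,pose=None):
    m=ctrl.camera_model(n) if n=="wrist" else M[n]
    d=np.linalg.inv(m["camera_matrix"])@np.array([p[0],p[1],1.])
    if n=="wrist":
        from scipy.spatial.transform import Rotation as Ro
        pos,q=pose; R=Ro.from_quat(np.r_[q[1:],q[0]]).as_matrix(); H=m["hand_eye"]
        return R@H[:3,3]+pos, R@H[:3,:3]@d
    return -m["R"].T@m["t"], m["R"].T@d
def plane(r,z): c,d=r; return c+d*(z-c[2])/d[2]
def tri(rs):
    A=0;b=0
    for c,d in rs:
        d=d/np.linalg.norm(d);P=np.eye(3)-np.outer(d,d);A=A+P;b=b+P@c
    x=np.linalg.solve(A,b)
    return x,[np.linalg.norm(np.cross(x-c,d/np.linalg.norm(d))) for c,d in rs]
def zs(p): return(120+(p[0]+.5)/4.4-.5,170+(p[1]+.5)/4.4-.5)
def zd(p): return(200+(p[0]+.5)/4-.5,130+(p[1]+.5)/4-.5)
E
python3 - <<'E'
from h import *
L={}
P={'one':((427,190),(357,267)),'four':((493,245),(259,225)),'three':((581,97),(243,424)),'two':((659,139),(125,386)),
'start':((101,345),(541,90)),'stop':((292,452),(331,57)),'tabouter':((467,80),(357,290)),'tabinner':((540,120),(258,264)),'bolt':((551,152),(240,295)),'drivertip':((440,410),(252,183)),'driverend':((232,283),(512,240)),'dowel':((165,416),(449,86)),'can':((616,345),(90,55))}
for k,(a,b) in P.items():
    x,e=tri([ray('scene',zs(a)),ray('side',zd(b))]);L[k]=x
    print(k,x.round(4),np.round(e,4),plane(ray('scene',zs(a)),.0615).round(4)[:2],plane(ray('side',zd(b)),.0615).round(4)[:2])
pts=np.array([L[k][:2] for k in('one','four','three','two')])
A=np.c_[2*pts,np.ones(4)];s=np.linalg.lstsq(A,(pts**2).sum(1),rcond=None)[0];c=s[:2];print('c',c,np.sqrt(s[2]+c@c))
for k in('one','four','three','two','tabouter','tabinner'): d=L[k][:2]-c;print(k,np.linalg.norm(d),np.degrees(np.arctan2(d[1],d[0])))
off=plane(ray('side',zd((372,367))),.06);d=off[:2]-c;print('off',off,np.degrees(np.arctan2(d[1],d[0])))
E
```

```text
one [ 0.5313 -0.0329  0.063 ] [0. 0.] [ 0.5301 -0.0316] [ 0.5318 -0.0346]
four [ 0.6054 -0.049   0.0633] [0.0005 0.0005] [ 0.6045 -0.0473] [ 0.6058 -0.0514]
three [0.5486 0.1231 0.0635] [0.0005 0.0005] [0.5474 0.1254] [0.549 0.121]
two [0.6246 0.1194 0.0627] [0.0003 0.0003] [0.6241 0.1208] [0.6249 0.1182]
start [ 0.4692 -0.2783  0.06  ] [0.0007 0.0007] [ 0.4714 -0.2791] [ 0.4684 -0.2768]
stop [ 0.6294 -0.2661  0.0592] [0.0001 0.0001] [ 0.6311 -0.2675] [ 0.6282 -0.2627]
tabouter [0.5095 0.0383 0.1092] [0.0006 0.0006] [0.4659 0.0871] [ 0.5247 -0.0134]
tabinner [0.5752 0.0367 0.1063] [0.0024 0.0024] [0.5412 0.0832] [ 0.592 -0.014]
bolt [0.5849 0.039  0.0805] [0.0014 0.0014] [0.5716 0.0582] [0.5917 0.0182]
drivertip [ 0.6483 -0.152   0.0136] [0.0015 0.0015] [ 0.6778 -0.1859] [ 0.6268 -0.0925]
driverend [ 0.4543 -0.1541  0.0157] [0.0003 0.0003] [ 0.4937 -0.1861] [ 0.446  -0.0977]
dowel [ 0.5377 -0.285   0.044 ] [0.0019 0.0019] [ 0.5496 -0.2953] [ 0.5333 -0.2571]
can [ 0.7608 -0.1193  0.1178] [0.001 0.001] [ 0.7287 -0.0719] [ 0.8022 -0.1979]
c [0.5842475  0.03940051] 0.0902666364657613
one 0.08960343958105281 -126.22092461621337
four 0.09087622180206566 -76.56898814687406
three 0.09092046904853918 113.06573635713143
two 0.08965749756482996 63.22370040086814
tabouter 0.07472979221118745 -179.1787460995935
tabinner 0.009465332820514127 -163.6401306189772
off [0.49503849 0.04770254 0.06      ] 174.68321716538628
```

arm_command(rows=[[[-2, -2, 0, 0, 0, -3, 0], [-4, -4.5, 0, 0, 0, -6, 0], [-6.5, -7, 0, 0, 0, -9, 0], [-9, -10, 0, 0, 0, -13, 0], [-11.5, -13, 0, 0, 0, -17, 0], [-14, -16, 0, 0, 0, -21, 0], [-16.5, -18.5, 0, 0, 0, -25, 0], [-19, -21, 0, 0, 0, -28, 0], [-20.5, -23, 0, 0, 0, -30, 0], [-21.2, -23.7, 0, 0, 0, -32, 0]]], grip_force=10)

```text
clock: 1.4
tool_pos: [0.4032, -0.2922, 0.2388]
tool_rot: [-0.0, 0.961, -0.278, 0.0]
force: [-0.9, 0.3, 0.1]
gripper_width: 0.004
```

arm_command(rows=[[[-0.5, -3, 0, 0, 0, -3, 0], [-1, -6, 0, 0, 0, -6, 0], [-1.6, -9.5, 0, 0, 0, -10, 0], [-2.2, -13, 0, 0, 0, -14, 0], [-2.8, -17, 0, 0, 0, -18, 0], [-3.5, -21, 0, 0, 0, -23, 0], [-4.2, -25, 0, 0, 0, -27, 0], [-4.7, -28, 0, 0, 0, -30, 0], [-5.1, -30.7, 0, 0, 0, -33, 0], [-5.1, -30.7, 0, 0, 0, -33, 0]]])

```text
clock: 2.65
tool_pos: [0.525, -0.006, 0.2386]
tool_rot: [-0.0, 1.0, 0.005, 0.0]
force: [0.1, -0.9, -0.5]
gripper_width: 0.003
```

Run:
```python
from h import *
s=ctrl.get_state();im=ctrl.capture('wrist');cv2.imwrite('pics/w1.png',im)
print(s['tool_pos'],s['tool_rot'],s['qpos'],s['force'])
np.save('w1.npy',np.r_[s['tool_pos'],s['tool_rot']])
```

```text
[ 0.52503303 -0.00604183  0.23859787] [-3.70285055e-04  9.99985223e-01  5.42191255e-03  1.39043847e-04] [ 0.31291603  0.36567601 -0.48004173  1.84651587  0.19978616  0.97665301
 -0.24162613] [ 0.1089181  -0.90790969 -0.46602835]
```

View pics/w1.png

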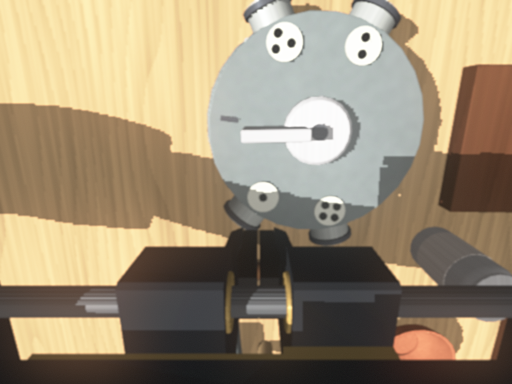

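Run:
```python
from h import *
w=np.load('w1.npy');pose=(w[:3],w[3:])
P=lambda p,z:plane(ray('wrist',p,pose),z)[:2]
L={'one':(263,197),'four':(330,210),'three':(284.5,42.5),'two':(363,45.5)}
pts=np.array([P(p,.063) for p in L.values()])
A=np.c_[2*pts,np.ones(4)];s=np.linalg.lstsq(A,(pts**2).sum(1),rcond=None)[0];c=s[:2];print('c',c,np.sqrt(s[2]+c@c),pts.round(4))
h=lambda x:np.degrees(np.arctan2(*(x-c)[::-1]))
for k,p in zip(L,pts):print(k,h(p))
print('off',h(P((230,119),.06)))
a=P((241.5,134.5),.11);b=P((311,133.5),.11);print('tab',a,b,h(a),np.linalg.norm(a-c),np.degrees(np.arctan2(*(a-b)[::-1])),'bolt',P((319,131.5),.084))
im=cv2.imread('pics/w1.png');g=cv2.cvtColor(im,cv2.COLOR_BGR2HSV)
cv2.imwrite('pics/w1z.png',cv2.resize(im[0:290,190:440],None,fx=2.05,fy=2.05,interpolation=cv2.INTER_CUBIC))
```

```text
c [0.58357467 0.03839281] 0.08983223865546482 [[ 0.5301 -0.0342]
 [ 0.6048 -0.0486]
 [ 0.5486  0.1208]
 [ 0.6241  0.1189]]
one -126.36069368170745
four -76.28510917669104
three 112.97277112514023
two 63.28591383325405
off 173.30835631736767
tab [0.50941637 0.03802375] [0.57090666 0.03946286] -179.7148576556976 0.07415921484827454 -178.65930324868728 bolt [0.58295699 0.03901132]
```

View pics/w1z.png

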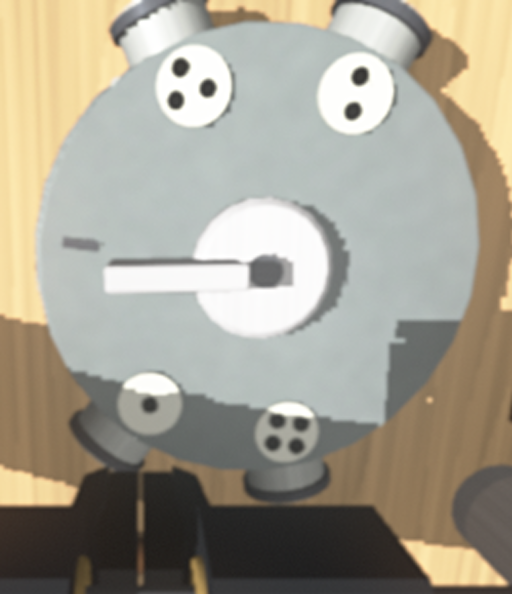

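arm_command(rows=[[[0, 0, 1, 0, 0, 0, 0], [0, 0, 3, 0, 0, 0, 0], [0, 0, 5, 0, 0, 0, 0], [0, 0, 7.5, 0, 0, 0, 0], [0, 0, 10, 0, 0, 0, 0], [0, 0, 12, 0, 0, 0, 0], [0, 0, 14, 0, 0, 0, 0], [0, 0, 15, 0, 0, 0, 0], [0, 0, 15.7, 0, 0, 0, 0], [0, 0, 15.7, 0, 0, 0, 0]]])

```text
clock: 3.95
tool_pos: [0.5243, -0.0074, 0.0816]
tool_rot: [0.0, 1.0, 0.004, -0.0]
force: [0.9, -0.4, 0.0]
gripper_width: 0.009
```

Run:
```python
from h import *
s=ctrl.get_state();print(s['tool_pos'],s['tool_rot'],s['force'])
a=ctrl.capture('side')[130:275,200:350];b=ctrl.capture('wrist')
cv2.imwrite('pics/s2.png',np.hstack([cv2.resize(a,(397,384)),cv2.resize(b,(400,384))]))
```

```text
[ 0.52428299 -0.00742975  0.08158267] [ 1.00403442e-04  9.99991796e-01  4.04683096e-03 -1.43941996e-04] [ 0.92413888 -0.39757395  0.04926453]
```

View pics/s2.png

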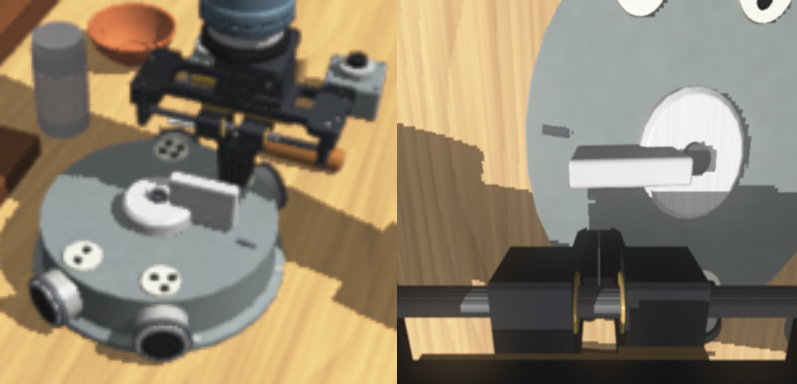

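```bash
cat >> h.py <<'E'
C=np.array([.584,.039])
def sweep(phis,r=.060,off=.015,z=.080,s=None):
    s=s or ctrl.get_state();q=s['tool_rot'];x0=2*np.arctan2(-q[2],q[1]) ; x0=-x0 if False else x0
    from scipy.spatial.transform import Rotation as Ro
    R=Ro.from_quat(np.r_[q[1:],q[0]]).as_matrix(); hx=np.degrees(np.arctan2(R[1,0],R[0,0]))
    for p in phis:
        a=np.radians(p);u=np.array([np.cos(a),np.sin(a)]);t=np.array([-u[1],u[0]])
        w=np.r_[C+r*u+off*t,z]-s['tool_pos'];d=R.T@w*100
        turn=-((p-180-hx+180)%360-180)
        print(p,np.round(d,2).tolist(),round(turn,1))
E
python3 - <<'E'
from h import *
sweep([180.6]+list(np.arange(177,150,-4)))
E
```

```text
180.6 [-0.03, -3.06, 0.22] -0.1
177 [-0.12, -3.44, 0.22] 3.5
173 [-0.18, -3.87, 0.22] 7.5
169 [-0.22, -4.3, 0.22] 11.5
165 [-0.22, -4.73, 0.22] 15.5
161 [-0.2, -5.16, 0.22] 19.5
157 [-0.14, -5.59, 0.22] 23.5
153 [-0.05, -6.01, 0.22] 27.5
```

arm_command(rows=[[[0, -1.3, 0, 0, 0, 0, 0], [0, -2.4, 0, 0, 0, 0, 0], [0, -3, 0, 0, 0, 0, 0], [-0.1, -3.4, 0, 0, 0, 3.5, 0], [-0.2, -3.9, 0, 0, 0, 7.5, 0], [-0.2, -4.3, 0, 0, 0, 11.5, 0], [-0.2, -4.7, 0, 0, 0, 15.5, 0], [-0.2, -5.2, 0, 0, 0, 19.5, 0], [-0.1, -5.6, 0, 0, 0, 23.5, 0], [0, -6, 0, 0, 0, 27.5, 0]]])

```text
clock: 5.3
tool_pos: [0.5232, 0.0519, 0.0817]
tool_rot: [0.001, 0.972, -0.235, -0.001]
force: [-2.5, -3.6, 3.8]
gripper_width: 0.007
```

Run:
```python
from h import *
s=ctrl.get_state();print(s['tool_pos'],s['tool_rot'],s['force'],s['qpos'])
a=ctrl.capture('side')[130:275,200:350];b=ctrl.capture('wrist')
cv2.imwrite('pics/s3.png',np.hstack([cv2.resize(a,(397,384)),cv2.resize(b,(400,384))]))
sweep(np.arange(153,110,-4),s=s)
```

```text
[0.52323553 0.05185979 0.08174138] [ 1.12306512e-03  9.71970270e-01 -2.35100573e-01 -5.04028037e-04] [-2.46437883 -3.59740415  3.7525494 ] [ 0.02300158  0.57761629 -0.26623739  1.95664518  0.24566951  0.64004211
 -0.87498818]
153 [-0.0, -0.11, 0.17] -0.2
149 [-0.09, -0.54, 0.17] 3.8
145 [-0.16, -0.96, 0.17] 7.8
141 [-0.19, -1.39, 0.17] 11.8
137 [-0.19, -1.82, 0.17] 15.8
133 [-0.16, -2.26, 0.17] 19.8
129 [-0.1, -2.68, 0.17] 23.8
125 [-0.01, -3.11, 0.17] 27.8
121 [0.1, -3.52, 0.17] 31.8
117 [0.25, -3.93, 0.16] 35.8
113 [0.42, -4.32, 0.16] 39.8
```

View pics/s3.png

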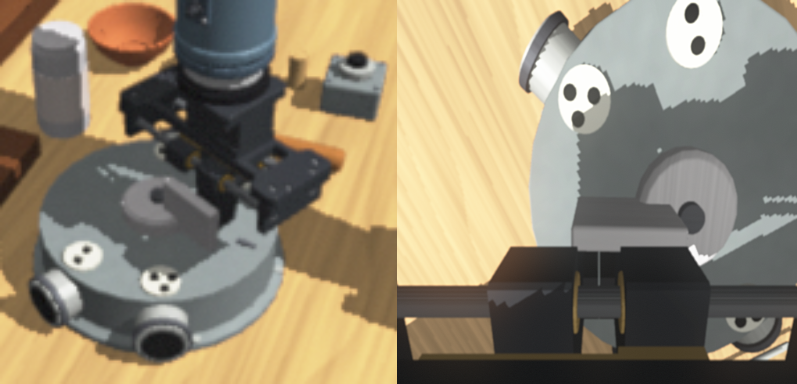

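arm_command(rows=[[[-0.1, -0.4, 0, 0, 0, 4, 0], [-0.2, -0.9, 0, 0, 0, 8, 0], [-0.2, -1.3, 0, 0, 0, 12, 0], [-0.2, -1.7, 0, 0, 0, 16, 0], [-0.2, -2.1, 0, 0, 0, 20, 0], [-0.1, -2.6, 0, 0, 0, 24, 0], [0, -3, 0, 0, 0, 28, 0], [0.1, -3.4, 0, 0, 0, 32, 0], [0.2, -3.8, 0, 0, 0, 36, 0], [0.4, -4.2, 0, 0, 0, 40, 0]]])

```text
clock: 6.65
tool_pos: [0.5454, 0.088, 0.0814]
tool_rot: [0.001, 0.834, -0.552, -0.001]
force: [-3.4, -2.8, 2.6]
gripper_width: 0.006
```

Run:
```python
from h import *
s=ctrl.get_state();print(s['tool_pos'],s['tool_rot'],s['force'],s['qpos'])
sweep(np.arange(113,70,-4),s=s)
```

```text
[0.54542903 0.08797357 0.08136336] [ 1.07965079e-03  8.33578008e-01 -5.52400258e-01 -7.02571920e-04] [-3.36261739 -2.7637787   2.62447206] [-0.17502017  0.59811248 -0.08698434  1.89607639  0.08125202  0.65330521
 -1.48214258]
113 [0.01, -0.14, 0.14] -0.1
109 [-0.08, -0.56, 0.13] 3.9
105 [-0.14, -0.99, 0.13] 7.9
101 [-0.17, -1.42, 0.13] 11.9
97 [-0.17, -1.85, 0.13] 15.9
93 [-0.14, -2.28, 0.13] 19.9
89 [-0.08, -2.71, 0.13] 23.9
85 [0.01, -3.13, 0.13] 27.9
81 [0.13, -3.54, 0.13] 31.9
77 [0.27, -3.95, 0.13] 35.9
73 [0.45, -4.35, 0.13] 39.9
```

arm_command(rows=[[[-0.1, -0.4, 0, 0, 0, 4, 0], [-0.2, -0.9, 0, 0, 0, 8, 0], [-0.2, -1.3, 0, 0, 0, 12, 0], [-0.2, -1.7, 0, 0, 0, 16, 0], [-0.2, -2.1, 0, 0, 0, 20, 0], [-0.1, -2.6, 0, 0, 0, 24, 0], [0, -3, 0, 0, 0, 28, 0], [0.1, -3.4, 0, 0, 0, 32, 0], [0.2, -3.8, 0, 0, 0, 36, 0], [0.2, -3.8, 0, 0, 0, 36, 0]]])

```text
clock: 7.9
tool_pos: [0.5815, 0.102, 0.0812]
tool_rot: [-0.001, -0.623, 0.782, 0.0]
force: [-1.9, -0.5, -1.9]
gripper_width: 0.009
```

Run:
```python
from h import *
s=ctrl.get_state();print(s['tool_pos'],s['tool_rot'],s['force'],s['qpos'])
b=ctrl.capture('wrist');np.save('w4.npy',np.r_[s['tool_pos'],s['tool_rot']])
cv2.imwrite('pics/w4.png',cv2.resize(b,None,fx=1.5,fy=1.5,interpolation=cv2.INTER_CUBIC))
a=ctrl.capture('side')[130:275,200:350];cv2.imwrite('pics/s4.png',cv2.resize(a,None,fx=4,fy=4,interpolation=cv2.INTER_CUBIC))
sweep([77,75,73,71,69,67,65,63.3],s=s)
```

```text
[0.58151743 0.10198647 0.0811808 ] [-5.76316891e-04 -6.23387591e-01  7.81912637e-01  4.54466062e-04] [-1.88845979 -0.45538177 -1.90600439] [-0.305931    0.64597242  0.07645245  1.80447982 -0.07238035  0.69526288
 -1.98461078]
77 [0.08, -0.16, 0.12] 0.1
75 [0.03, -0.37, 0.12] 2.1
73 [-0.01, -0.58, 0.12] 4.1
71 [-0.04, -0.79, 0.12] 6.1
69 [-0.07, -1.01, 0.12] 8.1
67 [-0.09, -1.22, 0.12] 10.1
65 [-0.1, -1.44, 0.12] 12.1
63.3 [-0.1, -1.62, 0.12] 13.8
```

View pics/w4.png

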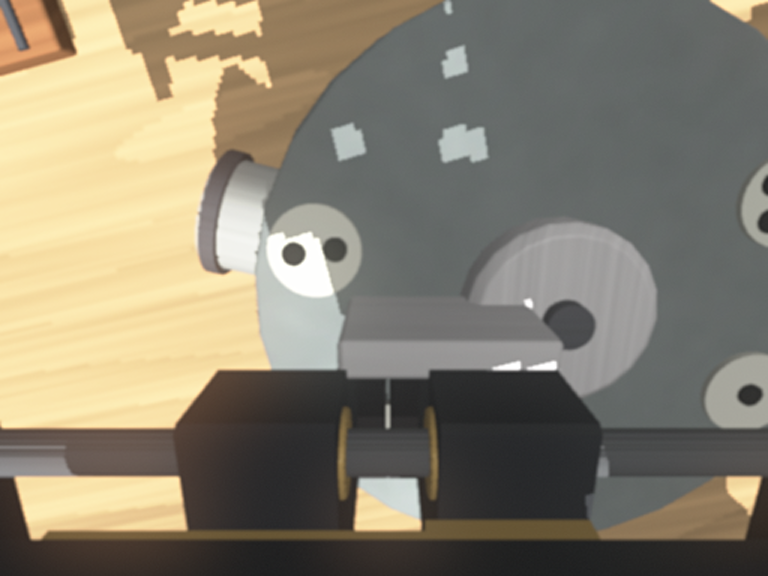

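View pics/s4.png

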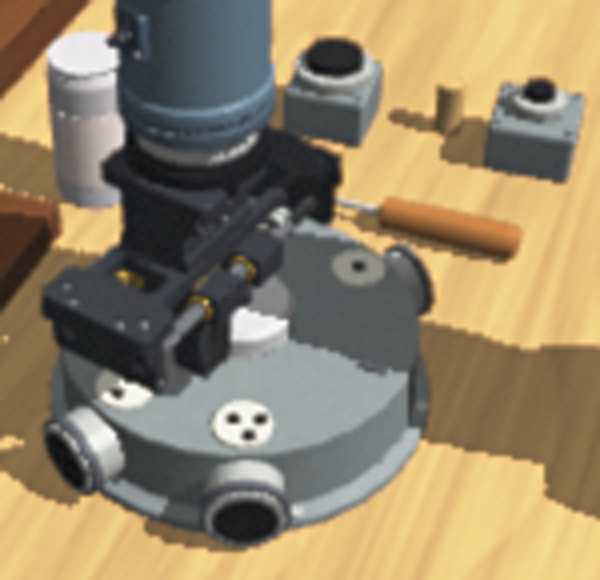

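Run:
```python
from h import *
w=np.load('w4.npy');pose=(w[:3],w[3:])
P=lambda p,z:plane(ray('wrist',((p[0]+.5)/1.5-.5,(p[1]+.5)/1.5-.5),pose),z)[:2]
a=P((340,341.5),.11);b=P((562,346),.11);print(a,b,np.linalg.norm(a-b))
print(np.degrees(np.arctan2(*(a-b)[::-1])))
m=C; u=(a-b)/np.linalg.norm(a-b);print('perp offset of edge from axis',u[0]*(m-b)[1]-u[1]*(m-b)[0], 'outer r',(a-m)@u)
l=P((314,250),.063);print('label2',l,np.degrees(np.arctan2(*(l-C)[::-1])))
print('bolt',P((568,325),.084))
a2=P((344,377),.11);print((a+a2)/2,np.degrees(np.arctan2(*((a+a2)/2-C)[::-1])),np.linalg.norm(a-a2))
```

```text
[0.60560082 0.1096114 ] [0.59048143 0.050058  ] 0.06144268848451401
75.75473811126423
perp offset of edge from axis 0.003561054931948295 outer r 0.07375557441218898
label2 [0.62429691 0.1192543 ] 63.338072168458666
bolt [0.58419061 0.03932231]
[0.600239   0.11042616] 77.19132670339884 0.010846752996580349
```

arm_command(rows=[[[0, -0.2, 0, 0, 0, 2, 0], [-0.1, -0.4, 0, 0, 0, 4, 0], [-0.1, -0.6, 0, 0, 0, 6, 0], [-0.1, -0.8, 0, 0, 0, 8, 0], [-0.1, -1, 0, 0, 0, 10, 0], [-0.1, -1.1, 0, 0, 0, 11, 0], [-0.1, -1.2, 0, 0, 0, 11.5, 0], [-0.1, -1.2, 0, 0, 0, 11.5, 0], [-0.1, -1.2, 0, 0, 0, 11.5, 0], [-0.1, -1.2, 0, 0, 0, 11.5, 0]]])

```text
clock: 9.25
tool_pos: [0.5944, 0.1004, 0.0819]
tool_rot: [0.0, -0.541, 0.841, 0.0]
force: [-2.4, 5.0, -0.9]
gripper_width: 0.005
```

Run:
```python
from h import *
s=ctrl.get_state();print(s['tool_pos'],s['tool_rot'],s['force'],s['qpos'])
b=ctrl.capture('wrist');np.save('w5.npy',np.r_[s['tool_pos'],s['tool_rot']])
cv2.imwrite('pics/w5.png',cv2.resize(b[150:300,170:420],None,fx=3.2,fy=3.2,interpolation=cv2.INTER_CUBIC))
```

```text
[0.59440344 0.10042258 0.08186467] [ 4.04555488e-04 -5.40858908e-01  8.41113210e-01  2.12673631e-04] [-2.41793919  4.95491958 -0.94371391] [-0.33537781  0.66274983  0.12907639  1.77482139 -0.12266589  0.71117241
 -2.13900868]
```

View pics/w5.png

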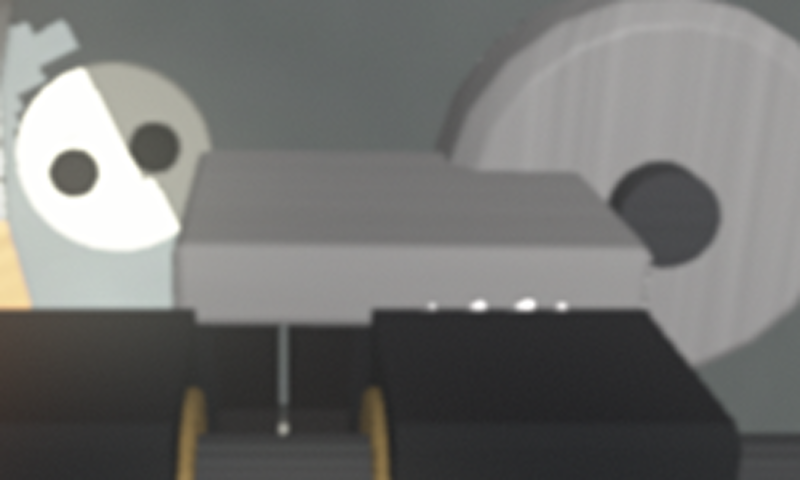

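Run:
```python
from h import *
w=np.load('w5.npy');pose=(w[:3],w[3:])
P=lambda p,z:plane(ray('wrist',(170+(p[0]+.5)/3.2-.5,150+(p[1]+.5)/3.2-.5),pose),z)[:2]
H=lambda v:np.degrees(np.arctan2(v[1],v[0]))
a=P((180,243),.11);b=P((648,248),.11);a2=P((195,324),.11);l=P((113,156),.063)
f1=P((205,152),.066);f2=P((440,154),.066);k=P((665,214),.083)
print('edge',H(a-b),np.linalg.norm(a-b),'mid',H((a+a2)/2-C),np.linalg.norm(a-a2),'label',H(l-C),l,'bolt',k,'foot',H(f1-f2), 'label from bolt',H(l-k),'tabmid from bolt',H((a+a2)/2-k))
q=w[3:];print('tool x heading+180',2*np.degrees(np.arctan2(q[2],q[1]))-180)
```

```text
edge 64.73342221280474 0.06086661601886188 mid 65.05479467711304 0.011722019629851508 label 63.27871555108509 [0.62444608 0.11934372] bolt [0.58378274 0.03854917] foot 64.88042216912348 label from bolt 63.284197706722644 tabmid from bolt 65.04940504832257
tool x heading+180 65.48426290970744
```

arm_command(rows=[[[0, -0.05, 0, 0, 0, 0.5, 0], [0, -0.1, 0, 0, 0, 1, 0], [0, -0.17, 0, 0, 0, 1.6, 0], [0, -0.17, 0, 0, 0, 1.6, 0], [0, -0.17, 0, 0, 0, 1.6, 0], [0, -0.17, 0, 0, 0, 1.6, 0], [0, -0.17, 0, 0, 0, 1.6, 0], [0, -0.17, 0, 0, 0, 1.6, 0], [0, -0.17, 0, 0, 0, 1.6, 0], [0, -0.17, 0, 0, 0, 1.6, 0]]])

```text
clock: 10.55
tool_pos: [0.596, 0.1, 0.0819]
tool_rot: [0.001, -0.529, 0.849, 0.0]
force: [-2.2, 5.7, -1.2]
gripper_width: 0.007
```

Run:
```python
from h import *
s=ctrl.get_state();print(s['tool_pos'],s['tool_rot'],s['force'],s['qpos'])
b=ctrl.capture('wrist');np.save('w6.npy',np.r_[s['tool_pos'],s['tool_rot']])
cv2.imwrite('pics/w6.png',cv2.resize(b[150:300,170:420],None,fx=3.2,fy=3.2,interpolation=cv2.INTER_CUBIC))
```

```text
[0.59597041 0.09998663 0.08192489] [ 5.14695715e-04 -5.29152609e-01  8.48526461e-01  3.12106570e-04] [-2.22785537  5.70772161 -1.22827527] [-0.33883978  0.6649631   0.13609777  1.77122933 -0.12970927  0.71329975
 -2.15961912]
```

View pics/w6.png

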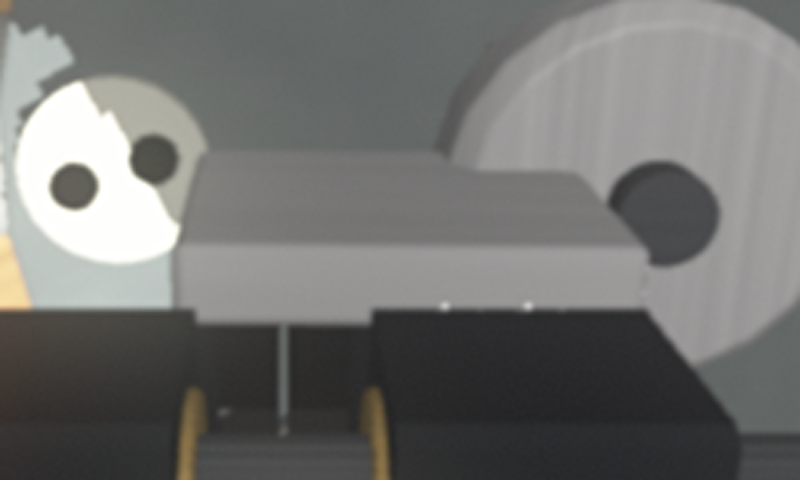

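arm_command(rows=[[[0, 0.5, 0, 0, 0, 0, 0], [0, 1.5, 0, 0, 0, 0, 0], [0, 2.5, 0, 0, 0, 0, 0], [0, 3, -1, 0, 0, 0, 0], [0, 3, -3, 0, 0, 0, 0], [0, 3, -6, 0, 0, 0, 0], [0, 3, -9, 0, 0, 0, 0], [0, 3, -12, 0, 0, 0, 0], [0, 3, -13, 0, 0, 0, 0], [0, 3, -13, 0, 0, 0, 0]]])

```text
clock: 11.85
tool_pos: [0.5689, 0.1123, 0.2121]
tool_rot: [0.0, -0.529, 0.849, -0.0]
force: [-0.1, 1.0, -0.1]
gripper_width: 0.003
```

Run:
```python
from h import *
s=ctrl.get_state();print(s['tool_pos'],s['tool_rot'],s['force'],s['qpos'])
b=ctrl.capture('wrist');np.save('w7.npy',np.r_[s['tool_pos'],s['tool_rot']])
cv2.imwrite('pics/w7.png',cv2.resize(b[0:290,100:450],None,fx=2.05,fy=2.05,interpolation=cv2.INTER_CUBIC))
```

```text
[0.56892398 0.11231438 0.21205708] [ 4.76260661e-04 -5.29083450e-01  8.48569652e-01 -1.44542399e-04] [-0.0926623   1.0434159  -0.07232691] [-0.40243676  0.44880059  0.17168706  1.76399934 -0.09223852  0.93559375
 -2.21926352]
```

View pics/w7.png

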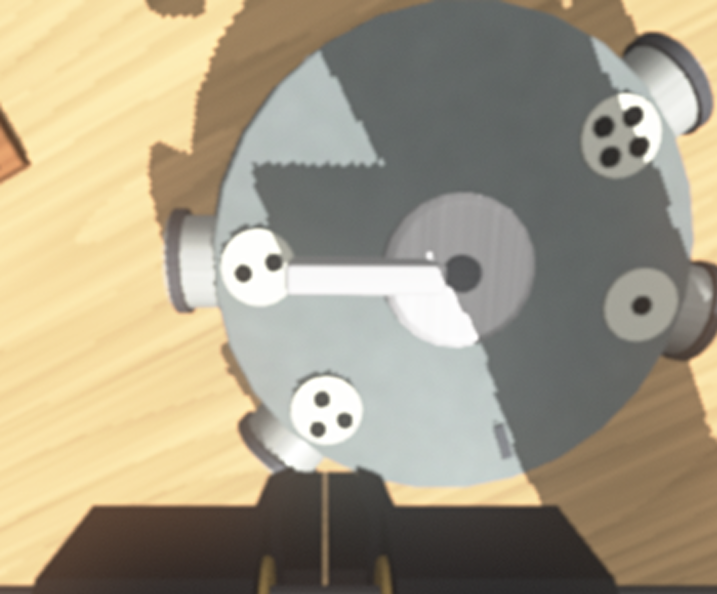

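The picture shows the tab (outer end about (286,279), inner about (443,280) in the zoom) in line with the two-dot label at (257,267). I'll put a number on the angle.

Run:
```python
from h import *
w=np.load('w7.npy');pose=(w[:3],w[3:])
P=lambda p,z:plane(ray('wrist',(100+(p[0]+.5)/2.05-.5,(p[1]+.5)/2.05-.5),pose),z)[:2]
H=lambda v:np.degrees(np.arctan2(v[1],v[0]))
l=P((257.5,267),.063);k=P((462,273),.084)
o1=P((287,264.5),.11);o2=P((287,294),.11);i1=P((437,266),.11);i2=P((445,295),.11)
m=(o1+o2)/2
print('label',H(l-C),H(l-k),'bolt',k,'edges',H(o1-i1),H(o2-i2),'mid',H(m-C),H(m-k),np.linalg.norm(m-C),np.linalg.norm(o1-o2))
b=np.array([P(p,.063) for p in((257.5,267),(326,410),(621,136),(641,305))]);A=np.c_[2*b,np.ones(4)];s=np.linalg.lstsq(A,(b**2).sum(1),rcond=None)[0];print('circle c',s[:2],[H(x-s[:2]) for x in b],'mid',H(m-s[:2]))
s=ctrl.get_state();q=s['tool_rot'];print(s['clock'],s['tool_pos'])
from scipy.spatial.transform import Rotation as Ro
R=Ro.from_quat(np.r_[q[1:],q[0]]).as_matrix();print(R.round(3),(R.T@(np.array([.4692,-.2783,.2])-s['tool_pos'])*100).round(2))
```

```text
label 63.3501074844052 63.29279183397819 bolt [0.58375954 0.03872195] edges 63.22671071700877 63.428675932787506 mid 63.88434842343459 63.81179525653317 0.07349605031980772 0.01140791417482297
circle c [0.58354095 0.03831533] [np.float64(63.28487252317277), np.float64(113.09921931943482), np.float64(-76.97756901837697), np.float64(-126.87321760579198)] mid 63.79891465822261
11.9 [0.56835802 0.11220968 0.21113071]
[[-0.44  -0.898 -0.001]
 [-0.898  0.44  -0.   ]
 [ 0.001  0.001 -1.   ]] [39.43 -8.28  1.13]
```

arm_command(rows=[[[1.5, -0.3, 0, 0, 0, -3, 0], [5, -1, 0, 0, 0, -8, 0], [9.5, -2, 0, 0, 0, -14, 0], [14.5, -3, 0, 0, 0, -20, 0], [19.5, -4.1, 0, 0, 0, -26, 0], [24.5, -5.1, 0, 0, 0, -32, 0], [29.5, -6.2, 0, 0, 0, -38, 0], [34, -7.1, 0, 0, 0, -44, 0], [37.5, -7.9, 0, 0, 0, -48, 0], [39.4, -8.3, 0, 0, 0, -50, 0]]])

```text
clock: 13.15
tool_pos: [0.4681, -0.28, 0.2102]
tool_rot: [0.001, 0.838, -0.546, -0.001]
force: [0.3, 0.1, -0.2]
gripper_width: -0.0
```

Run:
```python
from h import *
s=ctrl.get_state();print(s['clock'],s['tool_pos'],s['tool_rot'],s['force'],s['qpos'])
b=ctrl.capture('wrist');np.save('w8.npy',np.r_[s['tool_pos'],s['tool_rot']]);cv2.imwrite('pics/w8.png',b)
```

```text
13.15 [ 0.46809231 -0.27997975  0.21020354] [ 5.30527752e-04  8.37793745e-01 -5.45985240e-01 -1.21543124e-03] [ 0.27082252  0.0761806  -0.24355102] [ 0.36633111  0.39457661  0.11387687  1.84854522 -0.05459973  0.90402829
 -0.6497083 ]
```

View pics/w8.png

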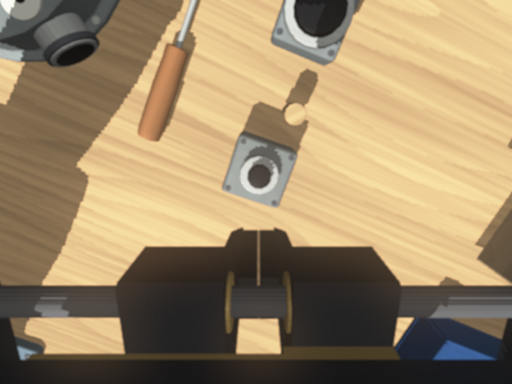

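Run:
```python
from h import *
w=np.load('w8.npy');pose=(w[:3],w[3:])
r=ray('wrist',(259.7,176),pose);print(plane(r,.06))
print(tri([r,ray('scene',zs((101,345))),ray('side',zd((541,90)))]))
from scipy.spatial.transform import Rotation as Ro
s=ctrl.get_state();q=s['tool_rot'];R=Ro.from_quat(np.r_[q[1:],q[0]]).as_matrix()
print(s['tool_pos'],(R.T@(np.r_[plane(r,.06)[:2],.065]-s['tool_pos'])*100).round(2))
```

```text
[ 0.46940941 -0.28096887  0.06      ]
(array([ 0.46946341, -0.27958692,  0.05999788]), [np.float64(0.0013755740766831193), np.float64(0.001472932838305582), np.float64(0.0007328385579399942)])
[ 0.46736204 -0.28215877  0.21030827] [-0.02 -0.28 14.53]
```

arm_command(rows=[[[0, -0.3, 1, 0, 0, 0, 0], [0, -0.3, 3, 0, 0, 0, 0], [0, -0.3, 5.5, 0, 0, 0, 0], [0, -0.3, 8, 0, 0, 0, 0], [0, -0.3, 10.5, 0, 0, 0, 0], [0, -0.3, 12.5, 0, 0, 0, 0], [0, -0.3, 13.7, 0, 0, 0, 0], [0, -0.3, 14, 0, 0, 0, 0], [0, -0.3, 14, 0, 0, 0, 0], [0, -0.3, 14, 0, 0, 0, 0]]])

```text
clock: 14.45
tool_pos: [0.4732, -0.277, 0.0724]
tool_rot: [-0.0, 0.838, -0.545, 0.001]
force: [-0.4, -0.2, -0.3]
gripper_width: 0.006
```

Run:
```python
from h import *
s=ctrl.get_state();print(s['clock'],s['tool_pos'],s['force'])
a=ctrl.capture('side')[130:205,280:360];b=ctrl.capture('wrist')
cv2.imwrite('pics/s9.png',np.hstack([cv2.resize(a,(410,384),interpolation=cv2.INTER_CUBIC),cv2.resize(b,(390,384))]))
```

```text
14.45 [ 0.47318618 -0.27700271  0.07236377] [-0.4320561  -0.19789333 -0.26201655]
```

View pics/s9.png

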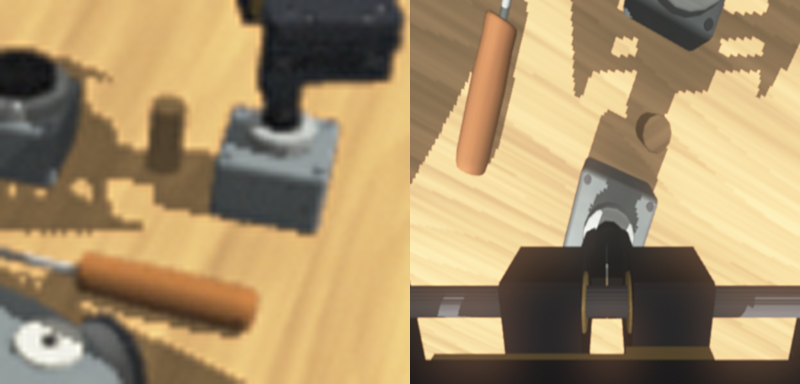

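arm_command(rows=[[[0, 0.2, 0.3, 0, 0, 0, 0], [0, 0.4, 0.6, 0, 0, 0, 0], [0, 0.4, 0.9, 0, 0, 0, 0], [0, 0.4, 1.1, 0, 0, 0, 0], [0, 0.4, 1.3, 0, 0, 0, 0], [0, 0.4, 1.5, 0, 0, 0, 0], [0, 0.4, 1.7, 0, 0, 0, 0], [0, 0.4, 1.9, 0, 0, 0, 0], [0, 0.4, 1.9, 0, 0, 0, 0], [0, 0.4, 1.9, 0, 0, 0, 0]]])

```text
clock: 15.8
tool_pos: [0.4687, -0.2788, 0.0575]
tool_rot: [-0.0, 0.838, -0.546, -0.0]
force: [-18.5, 8.1, 60.0]
gripper_width: 0.01
```

Run:
```python
from h import *
s=ctrl.get_state();print(s['clock'],s['tool_pos'],s['force'],s['wrist_torque'])
```

```text
15.8 [ 0.46874938 -0.27882517  0.05753085] [-18.45431027   8.10084916  59.97465414] [ 1.81264261  3.90999411 -0.02516763]
```

Run:
```python
from h import *
b=ctrl.capture('wrist');a=ctrl.capture('side')[130:205,280:360];c=ctrl.capture('scene')[230:290,115:190]
s=ctrl.get_state();print(s['clock'],s['tool_pos'],s['force'])
cv2.imwrite('pics/s10.png',np.hstack([cv2.resize(x,(390,384),interpolation=cv2.INTER_CUBIC) for x in (a,b[150:350,150:350])]))
cv2.imwrite('pics/s10b.png',cv2.resize(c,(480,384),interpolation=cv2.INTER_CUBIC))
```

```text
15.95 [ 0.46875204 -0.27880677  0.0575111 ] [-17.90235175   7.85430709  61.12607708]
```

View pics/s10.png

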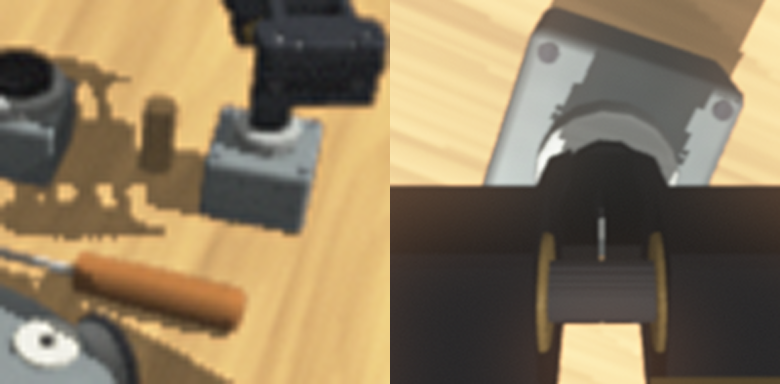

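View pics/s10b.png

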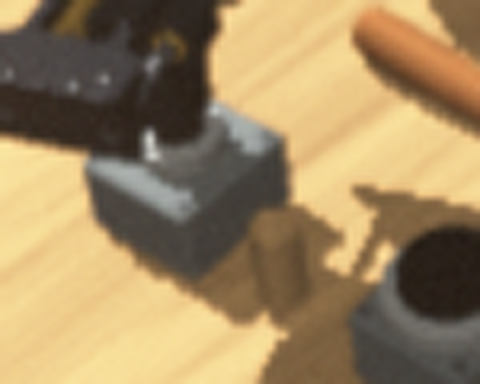

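arm_command(rows=[[[0, 0, -0.5, 0, 0, 0, 0], [0, 0, -1, 0, 0, 0, 0], [0, 0, -1.5, 0, 0, 0, 0], [0, 2, -3, 0, 0, 0, 0], [0, 4, -4, 0, 0, 0, 0], [0, 5.5, -5, 0, 0, 0, 0], [0, 7, -5, 0, 0, 0, 0], [0, 7.5, -5, 0, 0, 0, 0], [0, 7.5, -5, 0, 0, 0, 0], [0, 7.5, -5, 0, 0, 0, 0]]])

```text
clock: 17.2
tool_pos: [0.4009, -0.3084, 0.1025]
tool_rot: [-0.0, 0.838, -0.545, -0.0]
force: [1.0, -0.1, -0.4]
gripper_width: 0.009
```

Run:
```python
from h import *
s=ctrl.get_state();print(s['clock'],s['tool_pos'],s['force'])
b=ctrl.capture('wrist');np.save('w11.npy',np.r_[s['tool_pos'],s['tool_rot']]);cv2.imwrite('pics/w11.png',b)
cv2.imwrite('pics/w11z.png',cv2.resize(b[60:260,170:370],(600,600),interpolation=cv2.INTER_CUBIC))
```

```text
17.2 [ 0.40094711 -0.30844085  0.10248798] [ 0.95074121 -0.0582022  -0.41262801]
```

View pics/w11z.png

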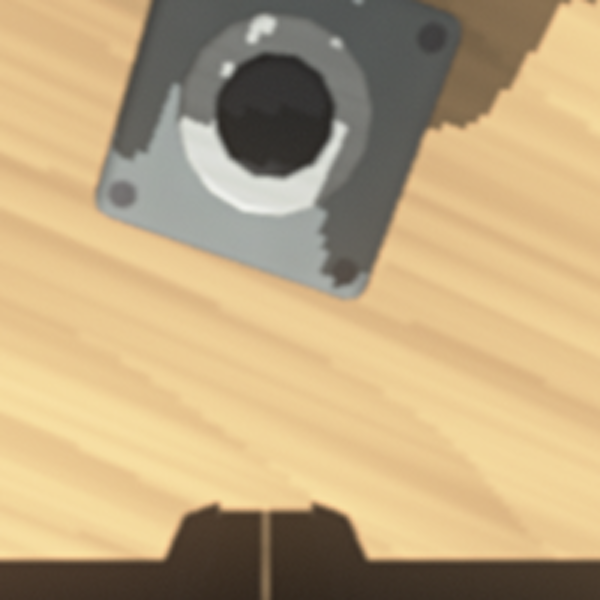

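Run:
```python
import cv2,numpy as np
a=cv2.imread('pics/side0.png')[140:185,265:350];b=cv2.imread('pics/scene0.png')[235:300,125:210]
f=lambda x:cv2.resize(x,None,fx=6,fy=6,interpolation=cv2.INTER_CUBIC)
x=np.zeros((270+390,510,3),np.uint8)
cv2.imwrite('pics/z12.png',np.vstack([f(a)[:, :],f(b)[:320]]))
```

```text
(no output)
```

View pics/z12.png

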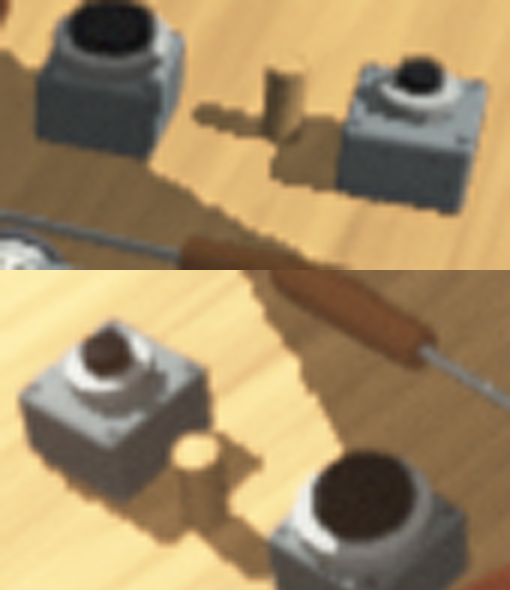

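Run:
```python
from h import *
sd=lambda p:ray('side',(265+(p[0]+.5)/6-.5,140+(p[1]+.5)/6-.5))
sc=lambda p:ray('scene',(125+(p[0]+.5)/6-.5,235+(p[1]-270+.5)/6-.5))
print('collar',tri([sd((417,91)),sc((109,365))]))
print('button',tri([sd((420,73)),sc((107,350))]))
w=np.load('w11.npy');pose=(w[:3],w[3:])
W=lambda p:ray('wrist',(170+(p[0]+.5)/3-.5,60+(p[1]+.5)/3-.5),pose)
w8=np.load('w8.npy');p8=(w8[:3],w8[3:])
# camera-height from box-top bolts (square) at w11
P=[(122,195),(344,271),(432,38)]
for z in(.042,): 
    X=[plane(W(p),z)[:2] for p in P];print(X,np.linalg.norm(X[0]-X[1]),np.linalg.norm(X[1]-X[2]))
for z in(.05,.06): print('btn diam',np.linalg.norm(plane(W((216,114)),z)-plane(W((334,114)),z)),'collar',np.linalg.norm(plane(W((180,114)),z)-plane(W((371,114)),z)), plane(W((275,114)),z))
c=[(98,195),(355,300),(462,18)]
X=[plane(W(p),.042)[:2] for p in c];print('box edge',np.linalg.norm(X[0]-X[1]),np.linalg.norm(X[1]-X[2]))
```

```text
collar (array([ 0.46969022, -0.27874255,  0.05065156]), [np.float64(0.00013507579667442965), np.float64(0.0001350757966743735)])
button (array([ 0.4699615 , -0.27885803,  0.06102838]), [np.float64(0.00029541846844000487), np.float64(0.0002954184684399544)])
[array([ 0.44047354, -0.25650934]), array([ 0.44505399, -0.30838114]), array([ 0.49701141, -0.30439945])] 0.05207364149605865 0.05210975616663329
btn diam 0.024404310763655023 collar 0.03950189139089941 [ 0.46954441 -0.28036754  0.05      ]
btn diam 0.02318071206716978 collar 0.03752132069243931 [ 0.46937397 -0.28033313  0.06      ]
box edge 0.06183239362882392 0.06317241263569136
```

arm_command(rows=[[[0, -1.5, 0, 0, 0, 0, 0], [0, -4, 0, 0, 0, 0, 0], [0, -6.5, 0, 0, 0, 0, 0], [0, -7.5, 0.5, 0, 0, 0, 0], [0, -7.5, 1.5, 0, 0, 0, 0], [0, -7.5, 2.5, 0, 0, 0, 0], [0, -7.5, 3.2, 0, 0, 0, 0], [0, -7.5, 3.6, 0, 0, 0, 0], [0, -7.5, 3.6, 0, 0, 0, 0], [0, -7.5, 3.6, 0, 0, 0, 0]]])

```text
clock: 18.5
tool_pos: [0.4691, -0.2786, 0.0669]
tool_rot: [-0.0, 0.838, -0.546, 0.0]
force: [0.3, -0.3, 0.4]
gripper_width: 0.005
```

Run:
```python
from h import *
s=ctrl.get_state();print(s['clock'],s['tool_pos'],s['force'])
a=ctrl.capture('side')[140:185,265:350];b=ctrl.capture('scene')[235:300,125:210]
s=ctrl.get_state();print(s['clock'],s['tool_pos'],s['force'])
f=lambda x:cv2.resize(x,None,fx=6,fy=6,interpolation=cv2.INTER_CUBIC)
cv2.imwrite('pics/z13.png',np.vstack([f(a),f(b)[:320]]))
```

```text
18.5 [ 0.46913229 -0.27860411  0.06694481] [ 0.33965259 -0.31367446  0.36042881]
18.6 [ 0.46923322 -0.27860074  0.06702619] [-0.06090389  0.02051799 -0.07224292]
```

View pics/z13.png

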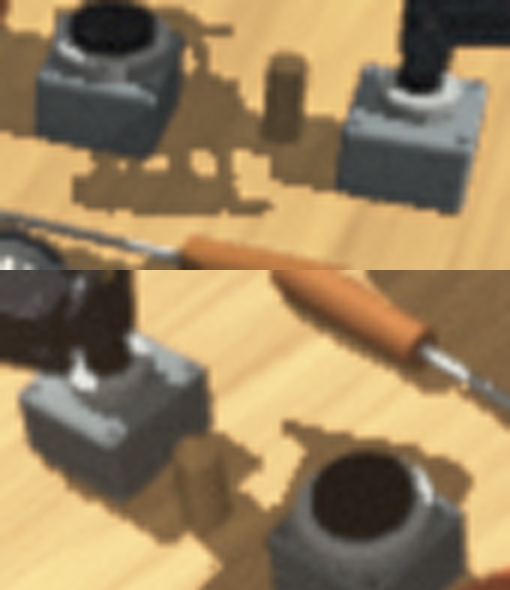

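arm_command(rows=[[[0, 0, 0.1, 0, 0, 0, 0], [0, 0, 0.2, 0, 0, 0, 0], [0, 0, 0.3, 0, 0, 0, 0], [0, 0, 0.4, 0, 0, 0, 0], [0, 0, 0.5, 0, 0, 0, 0], [0, 0, 0.5, 0, 0, 0, 0], [0, 0, 0.5, 0, 0, 0, 0], [0, 0, 0.5, 0, 0, 0, 0], [0, 0, 0.5, 0, 0, 0, 0], [0, 0, 0.5, 0, 0, 0, 0]]])

```text
clock: 19.85
tool_pos: [0.469, -0.2784, 0.0617]
tool_rot: [-0.0, 0.838, -0.545, 0.0]
force: [-0.4, 1.0, 3.0]
gripper_width: 0.005
```

arm_command(rows=[[[0, 0, 0.1, 0, 0, 0, 0], [0, 0, 0.2, 0, 0, 0, 0], [0, 0, 0.2, 0, 0, 0, 0], [0, 0, 0.2, 0, 0, 0, 0], [0, 0, 0.2, 0, 0, 0, 0], [0, 0, 0.2, 0, 0, 0, 0], [0, 0, 0.2, 0, 0, 0, 0], [0, 0, 0.2, 0, 0, 0, 0], [0, 0, 0.2, 0, 0, 0, 0], [0, 0, 0.2, 0, 0, 0, 0]]])

```text
clock: 21.1
tool_pos: [0.4691, -0.2784, 0.0597]
tool_rot: [-0.0, 0.838, -0.545, 0.0]
force: [0.8, 0.7, 4.0]
gripper_width: 0.005
```

arm_command(rows=[[[0, 0, 0.1, 0, 0, 0, 0], [0, 0, 0.2, 0, 0, 0, 0], [0, 0, 0.3, 0, 0, 0, 0], [0, 0, 0.3, 0, 0, 0, 0], [0, 0, 0.3, 0, 0, 0, 0], [0, 0, 0.3, 0, 0, 0, 0], [0, 0, 0.3, 0, 0, 0, 0], [0, 0, 0.3, 0, 0, 0, 0], [0, 0, 0.3, 0, 0, 0, 0], [0, 0, 0.3, 0, 0, 0, 0]]])

```text
clock: 22.35
tool_pos: [0.4691, -0.2785, 0.0582]
tool_rot: [-0.0, 0.838, -0.546, 0.0]
force: [-4.9, 2.8, 22.0]
gripper_width: 0.004
```

arm_command(rows=[[[0, 0, -0.5, 0, 0, 0, 0], [0, 0, -1, 0, 0, 0, 0], [0, 0, -2, 0, 0, 0, 0], [0, 0, -4, 0, 0, 0, 0], [0, 0, -7, 0, 0, 0, 0], [0, 0, -10, 0, 0, 0, 0], [0, 0, -13, 0, 0, 0, 0], [0, 0, -15, 0, 0, 0, 0], [0, 0, -16, 0, 0, 0, 0], [0, 0, -16, 0, 0, 0, 0]]])

```text
clock: 23.6
tool_pos: [0.4691, -0.2786, 0.217]
tool_rot: [-0.0, 0.838, -0.545, 0.0]
force: [-0.1, -0.3, 0.3]
gripper_width: 0.005
```

Run:
```python
from h import *
s=ctrl.get_state();print(s['clock'],s['tool_pos'],s['force'],s['joint_velocities'].round(3))
a=ctrl.capture('side');b=ctrl.capture('scene');w=ctrl.capture('wrist')
f=lambda x:cv2.resize(x,(395,395),interpolation=cv2.INTER_CUBIC)
cv2.imwrite('pics/z14.png',np.hstack([f(a[130:275,200:345]),f(b[170:300,120:300])]))
cv2.imwrite('pics/w14.png',w)
```

```text
23.6 [ 0.46908007 -0.27855415  0.21695369] [-0.1155213  -0.32694892  0.29820005] [ 0.001  0.02  -0.004  0.02  -0.    -0.011  0.001]
```

View pics/z14.png

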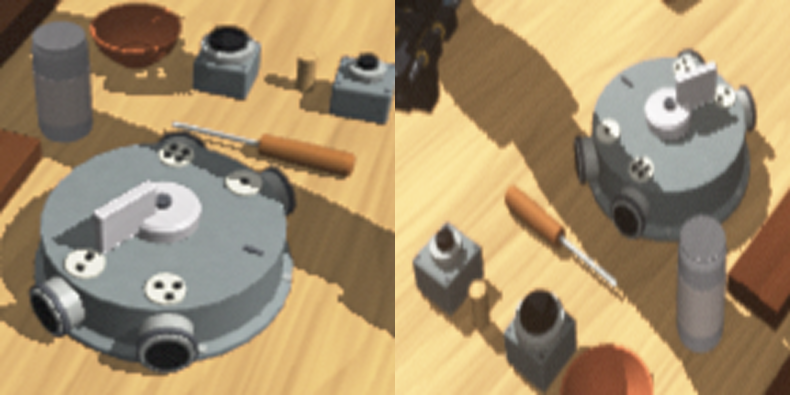

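View pics/w14.png

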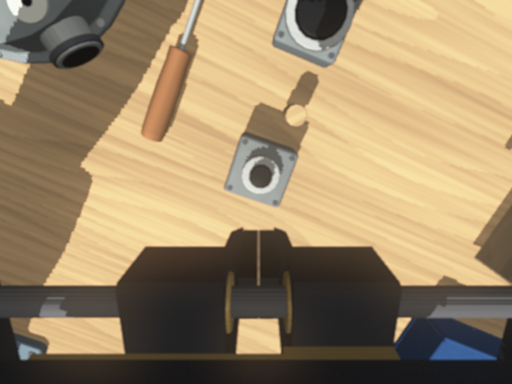

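The tab still points at the two-dot label (at about (85,263) in the side crop). The start button is back up, the dowel and screwdriver haven't moved, and the hand is clear at z = 0.217 m. I'm handing the job in.

```bash
python3 -c "
from workcell import ctrl
print(ctrl.finish_job())"
```

```text
the job is handed in; nothing more can be done
None
```

The selector is set on two dots, the start button has been pressed right down and released, and the job was handed in at about 24 s.

- **Selector:** I pushed the tab clockwise from near off to the two-dot label with the closed fingertips, finishing in small steps checked by the wrist camera. After backing off, the tab's edges read 63.2–63.4° and its end midpoint 63.8°, against 63.3° for the label, so it is within about 0.5°. The side and scene pictures after the press show it still there.
- **Start button:** it was pressed to the bottom twice.
    - **First press:** it went in harder than intended, with about 60 N upward on the wrist. The measured height at the stop was also 3–4 mm above where I expected it.
    - **Second press:** because of that I pressed again slowly to check. The force rose from 3 to 4 N on the spring, then climbed to 22 N at the hard stop. That pattern fits a fully pressed button, and it suggests the height reading was a few millimetres high.
- **Other objects:** the last pictures show the button back up, the stop button untouched, and the dowel and screwdriver where they were. The hand was clear, 217 mm above the bench. I did not measure the positions of the other loose objects again; the arm did not go near them.

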